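# Set out the stacked paint tins on their drip boards

### The job

Take the two stacks of paint tins apart and stand each of the five tins upright in the middle of the drip board of its own colour, directly on the board. Do not drop any tin or knock one over, and leave them all standing there.

Things in the scene. Friction and masses are not known exactly. Their poses are not given: they have to be found in the camera images.
- tin_red_mid (a point): red paint tin: a closed upright cylinder, 64 mm in diameter and 60 mm tall, red lid and red sides between bare metal rims at top and bottom, 0.21 to 0.39 kg, the lower tin of a stack. This point is the tin's centre, half-way up on its axis; its z axis is the tin's axis, upwards.
- tin_blue_mid (a point): blue paint tin: a closed upright cylinder, 64 mm in diameter and 60 mm tall, blue lid and blue sides between bare metal rims at top and bottom, 0.21 to 0.39 kg, the lower tin of a stack. This point is the tin's centre, half-way up on its axis; its z axis is the tin's axis, upwards.
- tin_yellow_mid (a point): yellow paint tin: a closed upright cylinder, 50 mm in diameter and 52 mm tall, yellow lid and yellow sides between bare metal rims at top and bottom, 0.12 to 0.22 kg, stands on the lid of one of the two 64 mm tins (red or blue). This point is the tin's centre, half-way up on its axis; its z axis is the tin's axis, upwards.
- tin_green_mid (a point): green paint tin: a closed upright cylinder, 50 mm in diameter and 52 mm tall, green lid and green sides between bare metal rims at top and bottom, 0.12 to 0.22 kg, stands on the lid of one of the two 64 mm tins (red or blue). This point is the tin's centre, half-way up on its axis; its z axis is the tin's axis, upwards.
- tin_white_mid (a point): white paint tin: a closed upright cylinder, 36 mm in diameter and 45 mm tall, white lid and white sides between bare metal rims at top and bottom, 0.06 to 0.10 kg, the topmost tin of the higher stack, stands on the yellow tin. This point is the tin's centre, half-way up on its axis; its z axis is the tin's axis, upwards.
- board_red_top (a point): red drip board: a flat red square 90 x 90 mm and 5 mm thick, lying fixed on the bench, with a wood-coloured round spot 24 mm across in its middle. This point is the middle of its upper face (5 mm above the bench); its z axis points up, its x and y axes lie along the edges.
- board_blue_top (a point): blue drip board: a flat blue square 90 x 90 mm and 5 mm thick, lying fixed on the bench, with a wood-coloured round spot 24 mm across in its middle. This point is the middle of its upper face (5 mm above the bench); its z axis points up, its x and y axes lie along the edges.
- board_yellow_top (a point): yellow drip board: a flat yellow square 90 x 90 mm and 5 mm thick, lying fixed on the bench, with a wood-coloured round spot 24 mm across in its middle. This point is the middle of its upper face (5 mm above the bench); its z axis points up, its x and y axes lie along the edges.
- board_green_top (a point): green drip board: a flat green square 90 x 90 mm and 5 mm thick, lying fixed on the bench, with a wood-coloured round spot 24 mm across in its middle. This point is the middle of its upper face (5 mm above the bench); its z axis points up, its x and y axes lie along the edges.
- board_white_top (a point): white drip board: a flat white square 90 x 90 mm and 5 mm thick, lying fixed on the bench, with a wood-coloured round spot 24 mm across in its middle. This point is the middle of its upper face (5 mm above the bench); its z axis points up, its x and y axes lie along the edges.
Things that resemble listed ones, but are neither listed nor needed, are in the scene too. Of the things like the part that bears tin_white_mid, leave any that is purple; of the rest the larger one is meant.

How it is judged (in metres and radians):
At the end, for the whole second after the job is handed in: Each of the five tins stands upright (within 0.1 rad) and at rest directly on the board of its own colour (height within 4 mm of resting on it), its axis within 15 mm of the board's middle (horizontal distance between tin_red_mid and board_red_top below 0.015 m and z of tin_red_mid in the frame of board_red_top between 0.026 and 0.034 m and angle between each of tin_red_mid, tin_blue_mid, tin_yellow_mid, tin_green_mid, tin_white_mid's own z axis and vertical below 0.1 rad and linear speed of each of tin_red, tin_blue, tin_yellow, tin_green, tin_white below 0.02 m/s and horizontal distance between tin_blue_mid and board_blue_top below 0.015 m and z of tin_blue_mid in the frame of board_blue_top between 0.026 and 0.034 m and horizontal distance between tin_yellow_mid and board_yellow_top below 0.015 m and z of tin_yellow_mid in the frame of board_yellow_top between 0.022 and 0.03 m and horizontal distance between tin_green_mid and board_green_top below 0.015 m and z of tin_green_mid in the frame of board_green_top between 0.022 and 0.03 m and horizontal distance between tin_white_mid and board_white_top below 0.015 m and z of tin_white_mid in the frame of board_white_top between 0.0185 and 0.0265 m); the robot touches nothing.
It fails at once if a tin is knocked over (leans more than 40 degrees) (angle between any of tin_red_mid, tin_blue_mid, tin_yellow_mid, tin_green_mid, tin_white_mid's own z axis and vertical above 0.7 rad).
It fails at once if a tin is dropped (falls freely, touching nothing, at more than 0.7 m/s: about 25 mm of fall) ((linear speed of tin_red above 0.7 m/s and contact force between tin_red and anything else below 0.02 N) or (linear speed of tin_blue above 0.7 m/s and contact force between tin_blue and anything else below 0.02 N) or (linear speed of tin_yellow above 0.7 m/s and contact force between tin_yellow and anything else below 0.02 N) or (linear speed of tin_green above 0.7 m/s and contact force between tin_green and anything else below 0.02 N) or (linear speed of tin_white above 0.7 m/s and contact force between tin_white and anything else below 0.02 N)).
It also fails if it takes over 128 s, if anything falls off the work surface, if the arm or the gripper's body presses on something with over 40 N, if the wrist force passes 120 N, or if a joint passes its speed limit or range.

### The arm

A 6-joint arm with a two-finger parallel gripper is mounted at the origin on the work surface. World frame = base frame: x ahead of the robot, y to its left, z up, the work surface at z = 0. Lengths are in mm, angles in rad, forces in N, time in s.
With the tool pointing down it reaches from about 350 to 975 mm from the base axis. Payload 17.4 kg.
Tool frame: the origin (TCP) lies at the very end of the fingers, on their centre line; the grasp point (between the pads) lies 19 mm behind it; x points along the fingers, y is the direction in which the jaws open and shut, and the axes are right-handed (so a half turn about x gives the same grasp; the last joint's range is limited). The gripper opens to 85 mm and grips with 20 to 120 N. Pads are 22 mm wide; open, the fingers measure 114 mm over their backs; the gripper's body (76 mm by 85 mm) begins 54 mm behind the grasp point. The pads swing forward as they close: fully open they stand 13 mm farther back than shut.
Start: joints at [-1.212, 0.116, 1.442, -0, 1.584, -0.038], TCP at [260.858, -622.564, 231.303] pointing down, gripper open.
Joint ranges: [-2.83, 2.83], [-0.83, 2.19], [0.07, 2.5], [-1.14, 4.28], [0.01, 3], [-2.97, 2.97]. Speed limits (rad/s): [1.89, 1.89, 2.22, 3.14, 3.14, 3.14].

### API

Orientations are given as a 3x3 rotation matrix whose columns are the frame's x, y, z axes.
In Python, from bench import ctrl gives the robot as it stands. Calls block until the motion is done:
- ctrl.goto(position, orientation): joint-space move of the TCP to a pose.
- ctrl.servo_line(position, rate=150, rot=None, contact_N=None): straight line of the TCP; rot=None keeps the orientation; rate is the mean speed in mm/s. With contact_N (N) it stops when the force on the tool has changed by that much, and returns True; else False.
- ctrl.move_j(angles): joint-space move.
- ctrl.gripper_to(opening): opening from 0.0 (shut) to 1.0 (fully open); the grip force is fixed at half the most; returns when the fingers have stopped.
- ctrl.pause(seconds).
- ctrl.solve_ik(position, orientation): joint angles nearest the present ones, or None.
- ctrl.grab_frame(name): name is "scene" or "top" or "wrist"; returns the picture (400x640x3 uint8, blue, green, red); there is no depth.
- ctrl.camera_params(name): a dict with "mtx" (3x3 intrinsics, pixels), "T" (4x4, takes a point from camera to world coordinates). Camera axes: x right, y up, looking along -z (the intrinsics and any distortion apply to the point x, -y, -z); pixel columns grow to the right and rows downward; lengths in mm; the calibration is good to about 2 mm. A picture is of the moment at which its call begins: read the wrist's pose just before it. camera_params takes no time and is no camera call; for the wrist camera it gives the pose at the moment of the call.
A pose or a line that the arm cannot do raises ctrl.PlanningError and nothing moves.
- ctrl.finish_job(): hands the job in, once; it reports no verdict.
Readings, each from a call of its own:
- ctrl.read_time(): time.
- ctrl.read_joint_pos(): joint angles.
- ctrl.read_qvel(): joint speeds.
- ctrl.read_tau(): joint torques, N m.
- ctrl.read_eef_pos(): TCP position.
- ctrl.read_ee_rot(): TCP orientation.
- ctrl.read_wrist_force(): force on the tool from outside, world axes, zero at the start.
- ctrl.read_wrist_torque(): the same for the moment, N m.
- ctrl.read_finger_gap(): opening from 0.0 (shut) to 1.0 (fully open).
Only numpy, scipy, OpenCV 4.12 (cv2) and the standard library are available. Lean on these libraries where they do the work, as an engineer would, in place of code of your own. Each camera call takes 0.05 s, during which the arm holds its last target.

## Working session

There is one attempt and no reset: what is moved stays moved. The work goes in short steps, each a Python script; the robot and the scene stay as the last script left them, time stands still between calls to the robot, and variables do not carry over. Pictures are saved under pics/ and viewed, and the job is handed in when it is done.

```bash
mkdir -p pics; ls
python3 - <<'E'
from bench import ctrl
import cv2, numpy as np
print(ctrl.read_time())
for n in("scene","top","wrist"):
    p=ctrl.camera_params(n); print(n,{k:(np.round(v,3).tolist() if hasattr(v,'shape') else v) for k,v in p.items()})
    cv2.imwrite(f"pics/{n}0.png",ctrl.grab_frame(n))
E
```

```text
pics
0.0
scene {'mtx': [[436.711, 0.0, 328.915], [0.0, 436.711, 200.484], [0.0, 0.0, 1.0]], 'T': [[0.761, -0.361, 0.539, 1007.615], [0.648, 0.442, -0.62, -570.189], [-0.014, 0.821, 0.57, 623.78], [0.0, 0.0, 0.0, 1.0]]}
top {'mtx': [[372.487, 0.0, 319.828], [0.0, 372.487, 195.126], [0.0, 0.0, 1.0]], 'T': [[0.007, 0.98, -0.201, 357.331], [-1.0, 0.006, -0.007, 12.643], [-0.005, 0.201, 0.98, 914.015], [0.0, 0.0, 0.0, 1.0]]}
wrist {'mtx': [[292.466, 0.0, 317.427], [0.0, 292.466, 196.852], [0.0, 0.0, 1.0]], 'T': [[0.387, 0.888, 0.249, 323.192], [-0.922, 0.372, 0.103, -595.43], [-0.001, -0.27, 0.963, 373.848], [0.0, 0.0, 0.0, 1.0]]}
```

View pics/scene0.png

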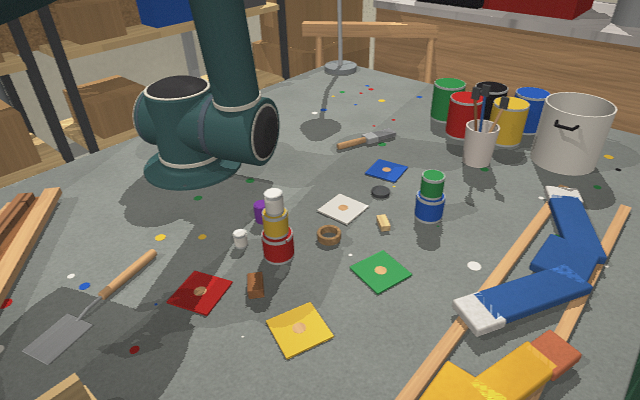

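View pics/top0.png

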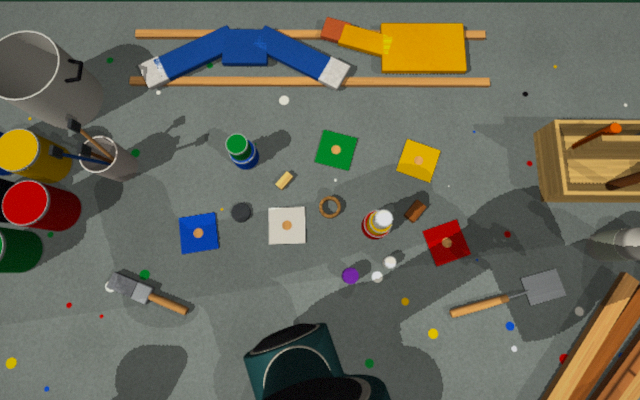

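View pics/wrist0.png

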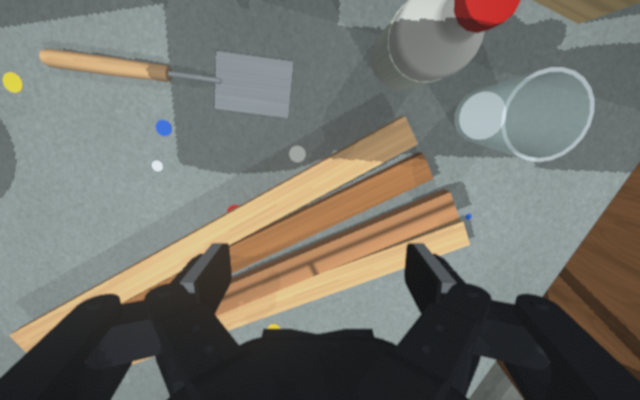

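Run:
```python
import cv2, numpy as np
t=cv2.imread("pics/top0.png"); s=cv2.imread("pics/scene0.png")
a=cv2.resize(t[185:295,330:480],None,fx=5,fy=5,interpolation=cv2.INTER_CUBIC)
cv2.imwrite("pics/c1.png",a)
a=cv2.resize(t[120:250,175:315],None,fx=4,fy=4,interpolation=cv2.INTER_CUBIC)
cv2.imwrite("pics/c2.png",a)
a=cv2.resize(s[160:300,215:355],None,fx=4,fy=4,interpolation=cv2.INTER_CUBIC)
cv2.imwrite("pics/c3.png",a)
```

```text
(no output)
```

View pics/c1.png

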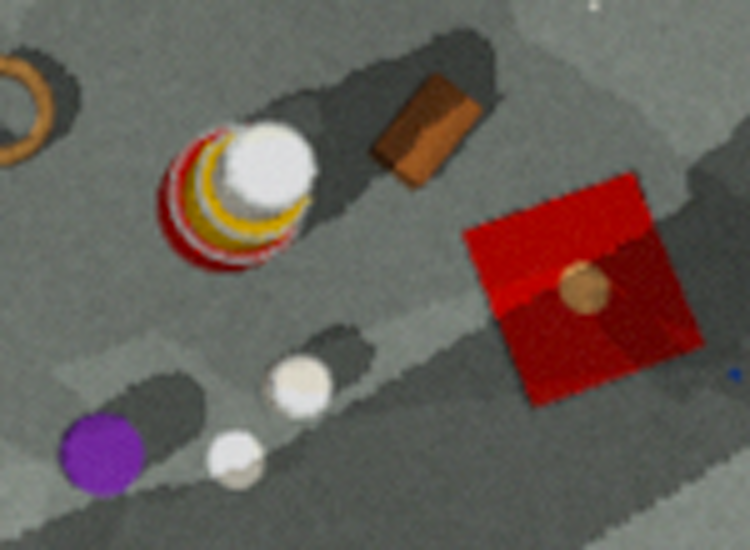

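View pics/c2.png

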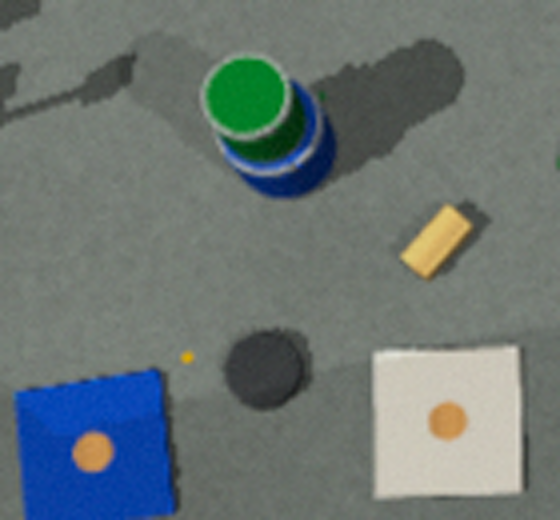

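View pics/c3.png

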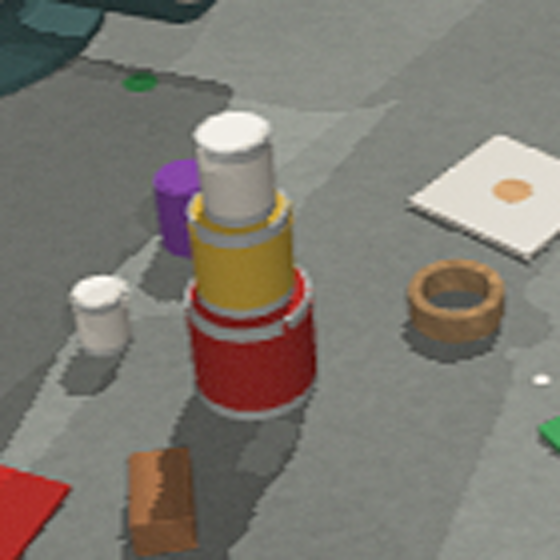

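The top view shows these candidates for the white tin:
- (383,218): the stack-top tin, which is at (273,195) in the scene view.
- (390,263): a smaller white tin on the bench.
- (350,275): a purple tin.
- (377,277): a flat white paint spot.

The crops confirm that (383,218) stands on the yellow tin and is larger than the bench one, so I choose it. The red stack is red/yellow/white, and the blue stack is blue/green. Next I measure positions.

```bash
cat > h.py <<'E'
import cv2, numpy as np
def ray(P,u,v,z):
    K,T=P["mtx"],P["T"]
    d=np.linalg.inv(K)@np.array([u,v,1.0]); d=T[:3,:3]@np.array([d[0],-d[1],-d[2]])
    o=T[:3,3]; return o+d*(z-o[2])/d[2]
def proj(P,X):
    K,T=P["mtx"],P["T"]; c=T[:3,:3].T@(np.asarray(X,float)-T[:3,3]); c=np.array([c[0],-c[1],-c[2]])
    q=K@c; return q[:2]/q[2]
RNG={'red':[((0,150,60),(8,255,255)),((172,150,60),(180,255,255))],'blue':[((105,140,60),(128,255,255))],
'yellow':[((20,150,90),(33,255,255))],'green':[((50,130,50),(75,255,255))],'white':[((0,0,165),(40,45,255))],
'wood':[((8,80,90),(19,200,255))]}
def mask(img,c):
    h=cv2.cvtColor(img,cv2.COLOR_BGR2HSV); m=np.zeros(h.shape[:2],np.uint8)
    for a,b in RNG[c]: m|=cv2.inRange(h,a,b)
    return m
def blobs(m,amin=40):
    n,l,s,c=cv2.connectedComponentsWithStats(m)
    return [(s[i,4],c[i].round(1).tolist(),s[i,:4].tolist(),(l==i).astype(np.uint8)) for i in range(1,n) if s[i,4]>=amin]
E
python3 - <<'E'
from bench import ctrl
from h import *
for n in("top","scene"):
    P=ctrl.camera_params(n); im=cv2.imread(f"pics/{n}0.png"); print(n)
    for c in RNG:
        for a,ce,bb,_ in blobs(mask(im,c)):
            z=ray(P,*ce,5)
            if 200<z[0]<900 and abs(z[1])<500: print(c,a,ce,bb,"z5:",z[:2].round(1))
E
```

```text
top
red 56 [366.5, 231.6] [362, 220, 17, 19] z5: [454.  -95.8]
red 1311 [446.2, 242.5] [423, 220, 48, 46] z5: [ 428.8 -288.4]
blue 65 [248.8, 152.4] [236, 141, 18, 21] z5: [654.4 201. ]
blue 147 [249.7, 162.3] [235, 149, 24, 20] z5: [628.2 197.5]
blue 1277 [198.1, 232.9] [179, 212, 40, 42] z5: [448.  315.7]
blue 59 [509.5, 325.7] [506, 322, 8, 9] z5: [ 237.8 -423.2]
yellow 1183 [418.0, 160.4] [396, 139, 45, 44] z5: [ 635.6 -229.6]
yellow 70 [377.7, 225.8] [371, 214, 20, 18] z5: [ 468.3 -123.5]
yellow 41 [370.9, 228.5] [367, 219, 12, 16] z5: [ 461.6 -106.7]
yellow 48 [404.6, 301.3] [401, 298, 8, 8] z5: [ 290.5 -182.4]
yellow 82 [432.5, 333.3] [428, 329, 10, 10] z5: [ 219.7 -244. ]
green 1109 [335.5, 149.8] [315, 130, 42, 41] z5: [662.6 -20.4]
green 276 [236.1, 143.3] [227, 135, 19, 18] z5: [678.7 234.7]
green 53 [135.1, 152.5] [131, 149, 9, 8] z5: [652.6 492.2]
green 66 [240.4, 155.8] [231, 149, 18, 11] z5: [645.3 222. ]
green 82 [144.1, 274.4] [139, 270, 11, 10] z5: [347.9 437.8]
white 383 [153.3, 73.2] [141, 57, 27, 30] z5: [874.7 467.1]
white 527 [333.9, 72.4] [319, 57, 31, 31] z5:
[... 2142 characters left out ...]
53, 40] z5: [857.6   2.3]
wood 180 [350.9, 142.7] [337, 137, 29, 12] z5: [273.8 381.7]
wood 1226 [516.9, 248.6] [478, 201, 73, 90] z5: [848.6 219. ]
wood 41 [342.8, 207.0] [338, 205, 10, 5] z5: [467.1 102.9]
wood 70 [383.0, 225.9] [377, 216, 13, 15] z5: [584.8 103.3]
wood 348 [328.7, 234.6] [317, 225, 24, 21] z5: [509.2   0.6]
wood 650 [127.5, 273.4] [98, 249, 59, 51] z5: [ 275.1 -351.9]
wood 68 [380.0, 269.7] [375, 266, 11, 8] z5: [661.6 -18.6]
wood 383 [254.3, 285.2] [247, 272, 17, 27] z5: [ 498.  -209.7]
wood 89 [199.7, 290.8] [194, 287, 13, 9] z5: [ 427.9 -286.9]
wood 1557 [433.0, 361.3] [395, 316, 73, 84] z5: [ 849.1 -138. ]
wood 110 [298.7, 327.5] [293, 323, 13, 10] z5: [ 635.1 -228.1]
```

Run:
```python
from bench import ctrl
from h import *
t=cv2.imread("pics/top0.png")
m=cv2.inRange(t[200:245,360:402],(150,150,150),(255,255,255)); k=[b for b in blobs(m)]
for b in k: print(b[:3])
b=max(k,key=lambda b:b[0]); mm=cv2.morphologyEx(b[3],cv2.MORPH_OPEN,np.ones((7,7),np.uint8))
c=cv2.moments(mm,True); w=(c['m10']/c['m00']+360,c['m01']/c['m00']+200); print(w,c['m00'])
T=ctrl.camera_params("top"); S=ctrl.camera_params("scene")
print("white",ray(T,*w,157)[:2],ray(S,272.5,192.5,157)[:2])
print("green",ray(T,236.1,143.3,112)[:2],ray(S,433.1,174.6,112)[:2])
# small white / purple /block
print("smallwhite",ray(S,239.5,232.2,40)[:2], ray(T,390.2,262,40)[:2],"purple",ray(T,350.5,275,45)[:2])
print(ctrl.read_joint_pos(), ctrl.read_ee_rot())
```

```text
(np.int32(243), [23.2, 17.8], [15, 10, 18, 17])
(383.11965811965814, 217.65384615384616) 234.0
white [ 466.60620106 -112.2031747 ] [ 464.62623939 -111.00271801]
green [640.86031575 208.59459163] [638.51561843 210.62890703]
smallwhite [ 385.2219215  -146.31803035] [ 380.37209882 -145.0414642 ] purple [350.40681879 -52.80158209]
[-1.21182422e+00  1.16392683e-01  1.44207324e+00  3.20769406e-07
  1.58402830e+00 -3.78021584e-02] [[-3.16431932e-04  3.86445088e-01 -9.22312363e-01]
 [ 8.44214724e-04 -9.22311977e-01 -3.86445216e-01]
 [-9.99999594e-01 -9.00913283e-04 -3.43936725e-05]]
```

```bash
cat >> h.py <<'E'
def R(deg):
    c,s=np.cos(np.radians(deg)),np.sin(np.radians(deg))
    return np.array([[0,c,s],[0,s,-c],[-1,0,0]],float)
E
python3 - <<'E'
from bench import ctrl
from h import *
ctrl.goto([465.6,-111.6,230],R(-45)); print(ctrl.read_time(),ctrl.read_eef_pos(),ctrl.read_joint_pos().round(2))
P=ctrl.camera_params("wrist"); im=ctrl.grab_frame("wrist"); cv2.imwrite("pics/w1.png",im)
print(proj(P,[465.6,-111.6,157]),P["T"][:3,3])
E
```

```text
2.1333 [ 465.66828519 -112.22160283  229.98967523] [-0.29 -0.32  1.85 -0.    1.61  0.5 ]
[317.99028387 206.01015723] [513.35928953 -63.23455581 373.18861552]
```

View pics/w1.png

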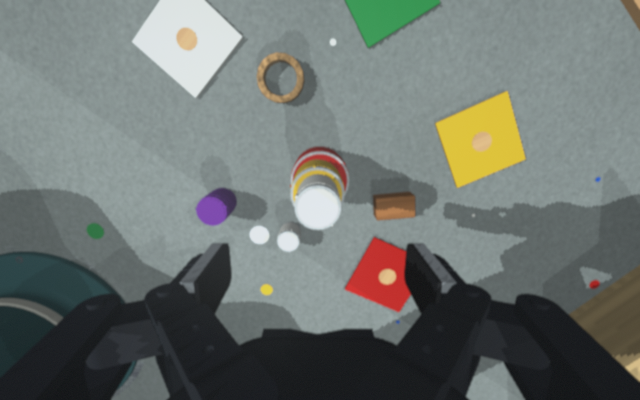

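The wrist view shows the white lid at about (318,207), against a predicted (318,206), so the position agrees. The jaws have free space at (225,275) and (410,275). Picking the white tin.

```bash
cat >> h.py <<'E'
def pick(ctrl,x,y,mid,psi,up=90,app=None):
    z=mid-16
    p=ctrl.read_eef_pos()
    if abs(p[0]-x)+abs(p[1]-y)>8: ctrl.goto([x,y,app or z+up],R(psi))
    ctrl.servo_line([x,y,z+25],rate=150,rot=R(psi)); ctrl.servo_line([x,y,z],rate=60)
    ctrl.gripper_to(0.0); print("gap",ctrl.read_finger_gap(),"F",ctrl.read_wrist_force().round(2))
    ctrl.servo_line([x,y,z+15],rate=40); ctrl.servo_line([x,y,z+up],rate=150)
    print("gap lifted",ctrl.read_finger_gap(),"F",ctrl.read_wrist_force().round(2),"t",ctrl.read_time())
def lower(ctrl,x,y,h,psi,up=90):
    z=5+h/2-16
    ctrl.goto([x,y,z+up],R(psi)); ctrl.servo_line([x,y,z+15],rate=120); ctrl.pause(.3)
    r=ctrl.servo_line([x,y,z-3],rate=20,contact_N=4)
    print("contact",r,"dz",ctrl.read_eef_pos()[2]-z,ctrl.read_wrist_force().round(2),"xy",ctrl.read_eef_pos()[:2].round(1),"t",ctrl.read_time())
def release(ctrl,up=90):
    ctrl.gripper_to(1.0); p=ctrl.read_eef_pos(); ctrl.servo_line([p[0],p[1],p[2]+30],rate=60); ctrl.servo_line([p[0],p[1],p[2]+up+30],rate=200)
    print("t",ctrl.read_time())
E
python3 - <<'E'
from bench import ctrl
from h import *
pick(ctrl,465.6,-111.6,134.5,-45)
cv2.imwrite("pics/w2.png",ctrl.grab_frame("wrist"));im=ctrl.grab_frame("scene");cv2.imwrite("pics/s2.png",im)
E
```

```text
gap 0.4059099560446795 F [ 0.35 -0.48  3.9 ]
gap lifted 0.41198517538115104 F [ 0.07  0.19 -0.66] t 5.1667
```

View pics/w2.png

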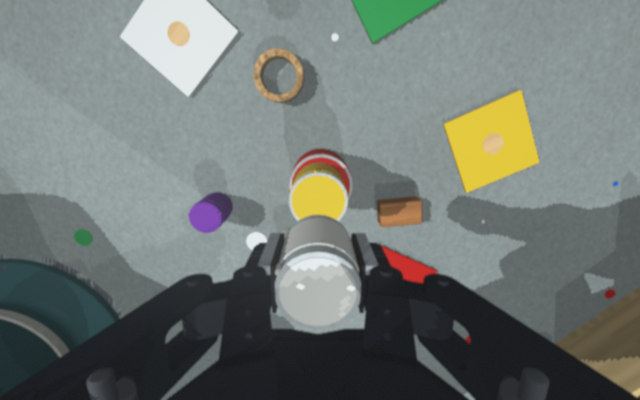

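View pics/s2.png

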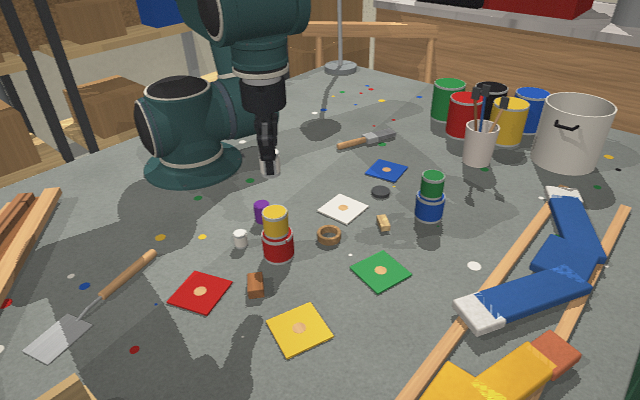

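White is held at (317,290) in the wrist view; the yellow lid is still in place at (318,200). Placing white.

Run:
```python
from bench import ctrl
from h import *
P=ctrl.camera_params("wrist"); im=cv2.imread("pics/w2.png")
y=[b for b in blobs(mask(im,'yellow'),300)]
for b in y: print("yellow",b[0],b[1],b[2],ray(P,*b[1],112)[:2].round(1),ray(P,*b[1],5)[:2].round(1))
S=ctrl.camera_params("scene"); im=cv2.imread("pics/s2.png")
for b in blobs(mask(im,'yellow'),80):print("scene",b[0],b[1],ray(S,*b[1],112)[:2].round(1))
lower(ctrl,468.5,100.5,45,-45)
release(ctrl)
P=ctrl.camera_params("wrist");im=ctrl.grab_frame("wrist");cv2.imwrite("pics/w3.png",im)
im=ctrl.grab_frame("top");cv2.imwrite("pics/t3.png",im)
print(proj(P,[468.5,100.5,50]),proj(P,[468.5,100.5,5]))
```

```text
yellow 5558 [491.9, 141.2] [444, 91, 95, 101] [ 597.3 -175.8] [ 635.2 -226.7]
yellow 1691 [318.0, 197.6] [293, 177, 51, 42] [ 465.4 -110.5] [ 443.9 -132. ]
scene 193 [516.6, 103.2] [627.7 727. ]
scene 90 [493.7, 112.6] [603.2 619.2]
scene 809 [511.0, 126.9] [677.7 557.7]
scene 223 [274.1, 211.2] [ 463.8 -111.2]
scene 351 [275.6, 227.6] [ 504.2 -146. ]
scene 2071 [298.8, 329.8] [ 702.5 -290.2]
scene 4341 [493.2, 378.2] [ 948.2 -185.3]
contact True dz 0.4177447603472366 [-0.25 -0.06  6.86] xy [468.5 100.5] t 7.9833
t 9.7833
[319.17590145 202.73096832] [318.9372728  188.94413604]
```

View pics/w3.png

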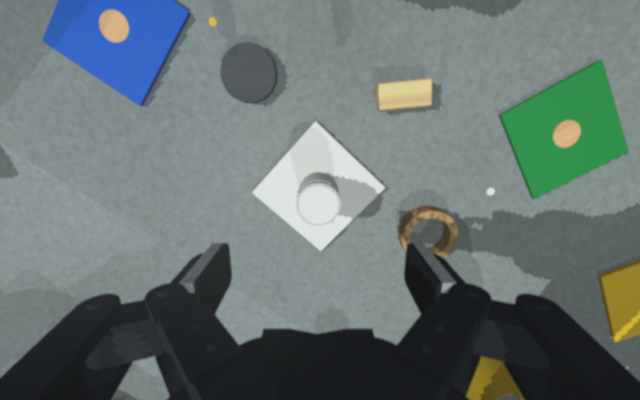

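View pics/t3.png

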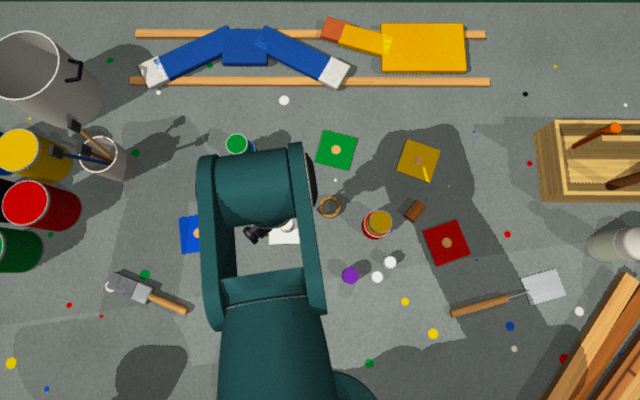

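The white tin stands on its board, lid at (319,202) against the predicted (319,203). Yellow is next.

Run:
```python
from bench import ctrl
from h import *
pick(ctrl,465,-111.3,86,-45)
P=ctrl.camera_params("wrist");im=ctrl.grab_frame("wrist");cv2.imwrite("pics/w4.png",im)
for b in blobs(mask(im,'red'),300): print("red",b[0],b[1],b[2],ray(P,*b[1],60)[:2].round(1))
ctrl.goto([560,-200,180],R(-45))
lower(ctrl,636.5,-229.5,52,-45)
release(ctrl)
P=ctrl.camera_params("wrist");im=ctrl.grab_frame("wrist");cv2.imwrite("pics/w5.png",im)
print(proj(P,[636.5,-229.5,57]))
```

```text
gap 0.5710613986543172 F [ 0.45 -0.71  4.23]
gap lifted 0.5744354586576266 F [-0.09 -0.6  -2.32] t 13.5
red 2147 [322.7, 188.2] [289, 166, 67, 48] [ 472.9 -107.9]
contact True dz 0.557219347316547 [-1.27  0.58  5.81] xy [ 636.4 -229.5] t 16.425
t 18.1333
[319.86202004 204.45950066]
```

View pics/w4.png

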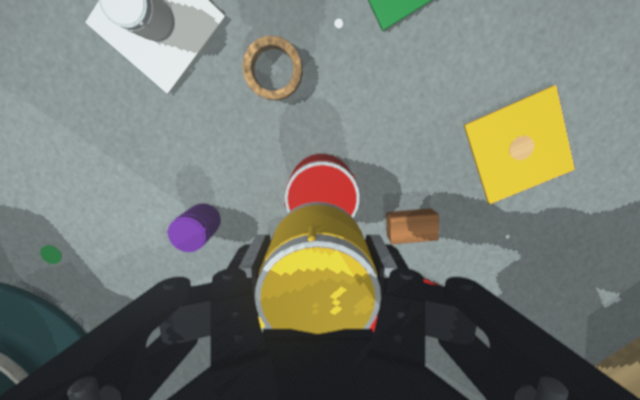

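View pics/w5.png

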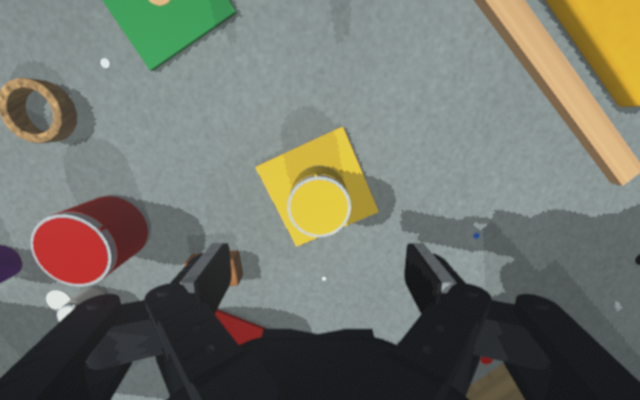

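The yellow tin stands on its board at (319,206), against the predicted (320,204). The red tin stands free. I'll hover over it and measure its lid before gripping.

Run:
```python
from bench import ctrl
from h import *
ctrl.goto([466,-110,160],R(-45)); ctrl.pause(.2)
P=ctrl.camera_params("wrist");im=ctrl.grab_frame("wrist");cv2.imwrite("pics/w6.png",im)
for b in blobs(mask(im,'red'),300):
    print("red",b[0],b[1],b[2],ray(P,*b[1],60)[:2].round(1))
    e=cv2.morphologyEx(b[3],cv2.MORPH_CLOSE,np.ones((3,3),np.uint8))
print(proj(P,[466,-110,60]))
S=ctrl.camera_params("top");t=ctrl.grab_frame("top");cv2.imwrite("pics/t6.png",t)
```

```text
red 3321 [320.7, 199.8] [288, 168, 67, 64] [ 466.2 -113.4]
red 2908 [387.0, 306.2] [351, 264, 71, 79] [ 436.1 -234.3]
[317.70429596 197.25257488]
```

View pics/w6.png

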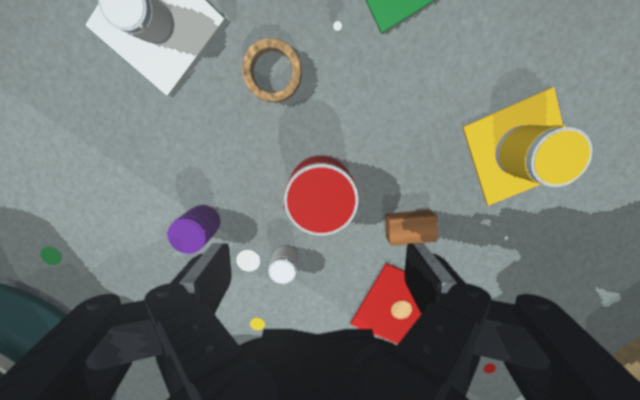

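The red lid is at (321,200), which gives (466,-113). The block at (412,228) is clear of the finger paths. Moving red.

Run:
```python
from bench import ctrl
from h import *
pick(ctrl,466.4,-113,30,-45)
lower(ctrl,429.5,-288.5,60,-45)
release(ctrl)
P=ctrl.camera_params("wrist");im=ctrl.grab_frame("wrist");cv2.imwrite("pics/w7.png",im)
print(proj(P,[429.5,-288.5,65]))
ctrl.goto([450,0,230],R(-45))
ctrl.goto([639.7,209.6,210],R(-45));ctrl.pause(.2)
P=ctrl.camera_params("wrist");im=ctrl.grab_frame("wrist");cv2.imwrite("pics/w8.png",im)
for b in blobs(mask(im,'green'),300): print("green",b[0],b[1],b[2],ray(P,*b[1],112)[:2].round(1))
```

```text
gap 0.731330612634157 F [-1.58 -0.17  5.8 ]
gap lifted 0.7368745819729415 F [-0.66 -0.66 -2.97] t 22.375
contact True dz 0.7109901129499256 [-2.62  1.97  6.58] xy [ 429.4 -288.4] t 24.8917
t 26.5
[319.969132  206.2195511]
green 1914 [317.1, 197.6] [292, 174, 51, 48] [638.7 209.3]
green 1341 [465.7, 264.5] [437, 239, 55, 54] [690.   67.4]
```

View pics/w7.png

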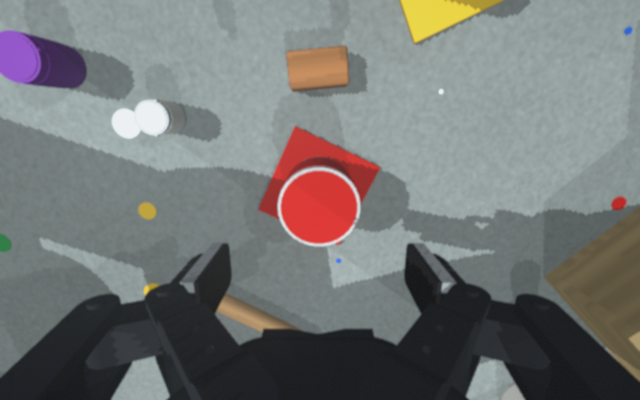

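View pics/w8.png

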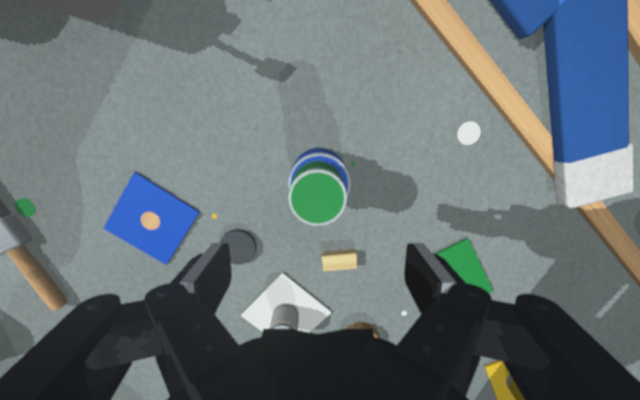

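Red is at (319,206), as predicted. The green lid is at (317,197), giving (639,209), which agrees with the earlier estimate. Moving green.

Run:
```python
from bench import ctrl
from h import *
pick(ctrl,639,209.3,86,-45)
lower(ctrl,663,-20.5,52,-45)
release(ctrl)
P=ctrl.camera_params("wrist");im=ctrl.grab_frame("wrist");cv2.imwrite("pics/w9.png",im)
print(proj(P,[663,-20.5,57]))
ctrl.goto([639,209.6,160],R(-45));ctrl.pause(.2)
P=ctrl.camera_params("wrist");im=ctrl.grab_frame("wrist");cv2.imwrite("pics/w10.png",im)
for b in blobs(mask(im,'blue'),300): print("blue",b[0],b[1],b[2],ray(P,*b[1],60)[:2].round(1))
```

```text
gap 0.5702049939634329 F [ 0.48 -0.32  4.28]
gap lifted 0.5718762868516625 F [-0.35 -0.54 -1.92] t 32.1417
contact True dz 0.5946487519754111 [-1.76 -0.07  6.22] xy [662.9 -20.5] t 34.85
t 36.5583
[319.55830223 204.10210501]
blue 9065 [611.8, 78.6] [542, 0, 98, 183] [867.3 114.6]
blue 3424 [319.1, 196.2] [286, 164, 67, 65] [640.3 208.4]
blue 5779 [125.1, 233.2] [72, 181, 109, 104] [493.6 307. ]
```

View pics/w9.png

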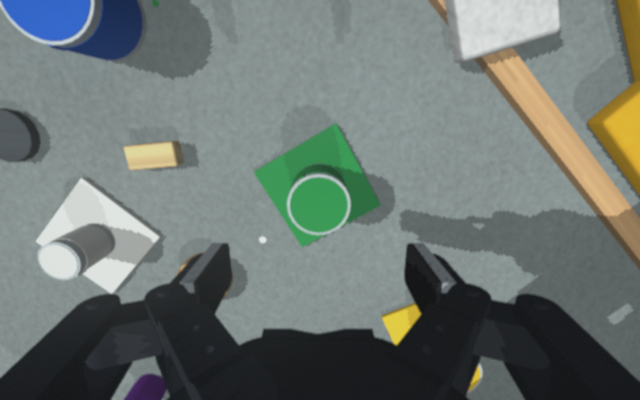

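View pics/w10.png

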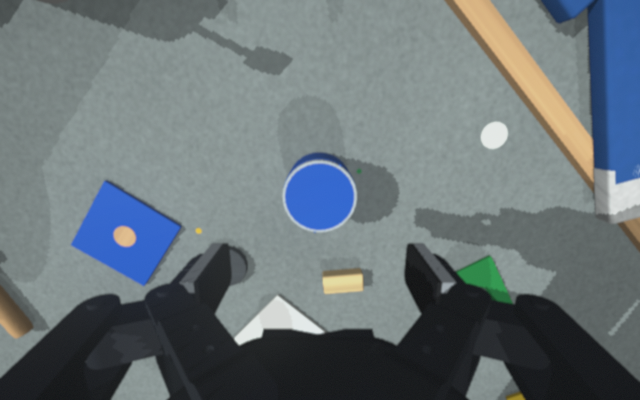

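Green stands at (319,204), as predicted. The blue lid is at (319,196), giving (640,208). Moving blue, the last tin.

Run:
```python
from bench import ctrl
from h import *
pick(ctrl,640,208.4,30,-45)
lower(ctrl,449,315,60,-45)
release(ctrl)
P=ctrl.camera_params("wrist");im=ctrl.grab_frame("wrist");cv2.imwrite("pics/w11.png",im)
print(proj(P,[449,315,65]))
p=ctrl.read_eef_pos()
j=ctrl.read_joint_pos().copy(); j[0]=1.6; 
try: ctrl.move_j(j)
except ctrl.PlanningError as e: print(e)
ctrl.pause(.3)
T=ctrl.camera_params("top");t=ctrl.grab_frame("top");cv2.imwrite("pics/t12.png",t)
s=ctrl.grab_frame("scene");cv2.imwrite("pics/s12.png",s);S=ctrl.camera_params("scene")
B=dict(red=(429.5,-288.5,60),blue=(449,315,60),yellow=(636.5,-229.5,52),green=(663,-20.5,52),white=(468.5,100.5,45))
for c,(x,y,h) in B.items():
    for n,PP,im in(("top",T,t),("scene",S,s)):
        u,v=proj(PP,[x,y,5+h]).astype(int); 
        m=np.zeros(im.shape[:2],np.uint8); cv2.circle(m,(u,v),14 if n=="top" else 17,255,-1)
        bl=blobs(mask(im,c)&m,40)
        print(c,n,(u,v),[(b[0],b[1],(ray(PP,*b[1],5+h)[:2]-[x,y]).round(1)) for b in bl])
print(ctrl.read_time())
```

```text
gap 0.7351648898122134 F [-0.99  0.17  5.8 ]
gap lifted 0.7359007841692317 F [ 0.34  0.78 -3.76] t 40.8167
contact True dz 0.7766823663894442 [-1.44  0.28  5.1 ] xy [448.9 314.9] t 43.4583
t 45.0667
[318.94094204 204.97000606]
red top (np.int64(454), np.int64(240)) [(np.int32(510), [455.3, 239.9], array([ 0.6, -1. ]))]
red scene (np.int64(193), np.int64(268)) [(np.int32(540), [193.4, 268.4], array([-1.1,  0.4]))]
blue top (np.int64(189), np.int64(229)) [(np.int32(520), [189.7, 229.4], array([0.9, 0.5]))]
blue scene (np.int64(387), np.int64(150)) [(np.int32(169), [387.4, 150.2], array([-1.2,  1.4])), (np.int32(184), [386.6, 161.5], array([ 31.6, -50.5]))]
yellow top (np.int64(423), np.int64(153)) [(np.int32(448), [422.4, 154.2], array([-1.3,  2.5]))]
yellow scene (np.int64(297), np.int64(308)) [(np.int32(416), [296.5, 307.7], array([-1.5,  0.1])), (np.int32(85), [302.6, 318.9], array([ 22.8, -10.7]))]
green top (np.int64(336), np.int64(142)) [(np.int32(127), [328.4, 144.2], array([-3.8, 19.1])), (np.int32(294), [338.3, 142.4], array([ 0.9, -4.8]))]
green scene (np.int64(381), np.int64(251)) [(np.int32(252), [381.6, 250.6], array([-0.4,  1.2])), (np.int32(145), [379.8, 263.2], array([ 17.4, -30.3]))]
white top (np.int64(284), np.int64(222)) [(np.int32(488), [281.9, 221.7], array([2.5, 6.1]))]
white scene (np.int64(342), np.int64(192)) [(np.int32(97), [342.6, 191.6], array([-1.8,  1.9])), (np.int32(54), [332.6, 201.8], array([  6.9, -45.5])), (np.int32(42), [352.1, 201.9], array([ 41.8, -17.5]))]
47.475
```

View pics/w11.png

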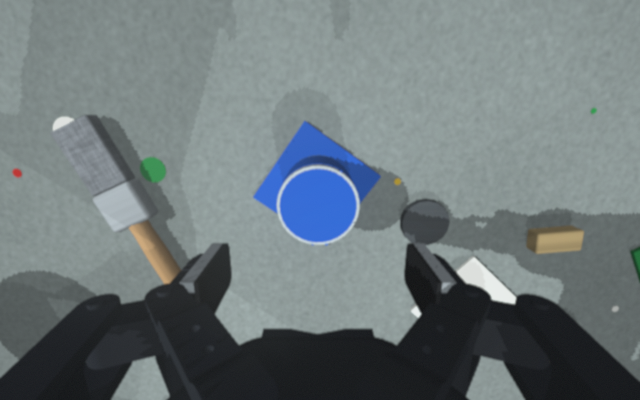

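View pics/t12.png

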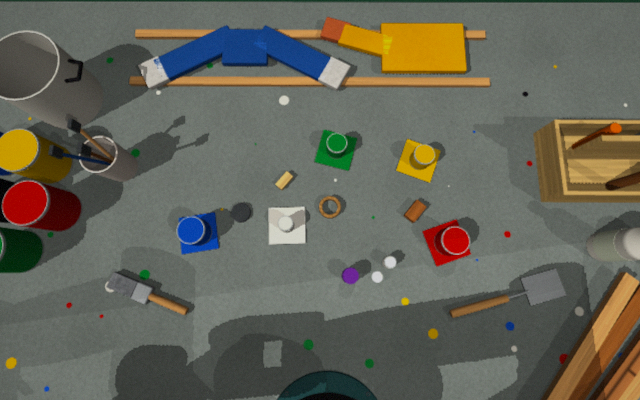

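View pics/s12.png

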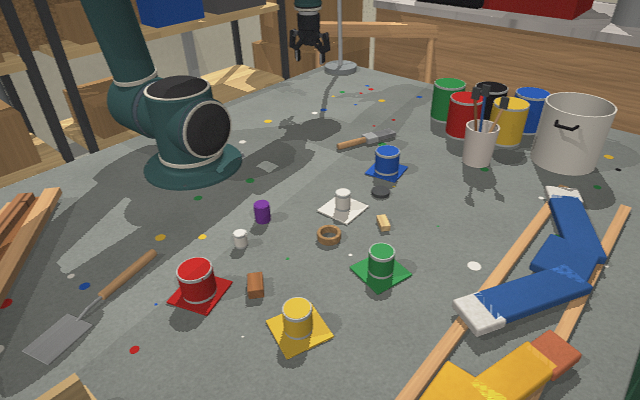

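The top and scene views show all five tins upright on their own boards. Red is at (455,240) in the top view, blue at (190,229), yellow at (422,154), green at (337,142) and white at (285,222). The gripper is clear of everything.

Run:
```python
from bench import ctrl
ctrl.finish_job(); print(ctrl.read_time())
```

```text
the job is handed in; nothing more can be done
the job is handed in; nothing more can be done
```

I took both stacks apart (white, yellow, red, then green, blue) and stood each tin on the board of its own colour. I handed the job in at about 47.5 s on the robot's clock, with the arm moved clear of everything.

- **Position:** In the last scene-view check, all five lids were within about 3 mm of the board middles I had measured. In the top view, red, blue and yellow agreed to within 3 mm.
- **Disagreeing checks:** The top-view colour masks for green and white caught some of the board of the same colour, so their offsets (5 and 7 mm) can't be relied on. The wrist views just after release and the scene view both show those two tins in the middle.
- **Height:** All five placings made contact within 1 mm of the expected height, and every tin looks upright in the pictures. I made no separate tilt or speed measurement.

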